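# Clip the pivots of a wind-up wooden movement and wind it

### The job

Finish the wind-up movement: lay every loose spring clip from the blue mat in front of a pivot of its own on the wooden top plate (any free pivots will do) and push it sideways with the fork tool, never with the fingers, until it snaps fully into the pivot's groove. When all the clips are on, wind the brass key clockwise by repeated partial turns as far as it goes, and leave the fork tool lying flat on its brown leather pad. Do not disturb the jar of sticks or the carved bird.

Things in the scene. Friction and masses are not known exactly. Their poses are not given: they have to be found in the camera images.
- clip1: flat steel spring clip (may be absent), 48 mm wide, 10 thick, x -39 to 13, 64-87 g. Origin under the centre of its 22 mm bore; x out of its 14 mm mouth, z up. Sprung jaws. Rear shoulders at x = -22 (y 7 to 24 each side); behind them a 14 mm wide tail to x = -39 bears an upright tab (y +-7, x -39 to -28), top 37 mm above the underside: grip it across y
- clip2: flat steel spring clip (may be absent), 48 mm wide, 10 thick, x -39 to 13, 64-87 g. Origin under the centre of its 22 mm bore; x out of its 14 mm mouth, z up. Sprung jaws. Rear shoulders at x = -22 (y 7 to 24 each side); behind them a 14 mm wide tail to x = -39 bears an upright tab (y +-7, x -39 to -28), top 37 mm above the underside: grip it across y
- clip3: flat steel spring clip (may be absent), 48 mm wide, 10 thick, x -39 to 13, 64-87 g. Origin under the centre of its 22 mm bore; x out of its 14 mm mouth, z up. Sprung jaws. Rear shoulders at x = -22 (y 7 to 24 each side); behind them a 14 mm wide tail to x = -39 bears an upright tab (y +-7, x -39 to -28), top 37 mm above the underside: grip it across y
- movement: the wind-up movement, fixed: two wooden plates with gears between, x -95 to +55, y +-165 mm. Origin on the table. The flat top, on which clips slide, is 45 mm up; its front edge (x = -95) faces the robot. Clips are pushed on along its +x: jaws meet a pivot 18 mm short of home, need 5 to 8 N, snap at 9 mm
- pivot1 (a point): pivot 1 of 3 in a row along the movement's y, 80 mm apart, 105 mm behind the front edge: the point on its axis at top plate level; axes as the movement's. A fixed upright steel shaft: neck (the groove) 20 mm in diameter, 13.5 mm high; head 28 mm in diameter, to 22.5 mm above the plate. The origin of a clip that is on lies here
- pivot2 (a point): pivot 2 of 3 in a row along the movement's y, 80 mm apart, 105 mm behind the front edge: the point on its axis at top plate level; axes as the movement's. A fixed upright steel shaft: neck (the groove) 20 mm in diameter, 13.5 mm high; head 28 mm in diameter, to 22.5 mm above the plate. The origin of a clip that is on lies here
- pivot3 (a point): pivot 3 of 3 in a row along the movement's y, 80 mm apart, 105 mm behind the front edge: the point on its axis at top plate level; axes as the movement's. A fixed upright steel shaft: neck (the groove) 20 mm in diameter, 13.5 mm high; head 28 mm in diameter, to 22.5 mm above the plate. The origin of a clip that is on lies here
- key (a joint): brass winding key, angle in rad: grows clockwise seen from above, 0 to 5.6 (the stop, fully wound); starts at 0 to 1. Spring and friction: 0.16 N m at most to turn; it stays where it is left. At 0 its flat wing lies along the movement's x axis; at angle q it is turned clockwise by q from there
- key_grip (a point): where to grip the key: on its upright axis, at the middle of the flat wing, 33 mm above the top plate. The wing is 52 mm long, 10 mm thick and 28 mm tall (19 to 47 mm above the plate); pinch it across the thickness. x axis along the wing
- fork: fork tool: wooden handle 22 mm wide, 30 tall (x -75 to 35), then a steel fork at the bottom: crossbar to x = 59, two tines 10 mm wide, gap 24 mm (y +-12), that go astride a clip's tail. Tine ends: bearing faces at x = 95 (z 0 to 7) for the clip's shoulders, and above (z 11.5 to 15) a lip to x = 101 that reaches over the clip. Origin on the flat underside at the place to grip, the centre of mass; x to the tips, z up
- fork_pad: the fork's brown leather pad, fixed on the table, 250 (x) by 130 (y) by 3 mm. Origin under its middle
- clip_mat: the blue cloth-covered mat on which the clips start, fixed, 250 by 130 by 3 mm. Origin under its middle. The two mats lie left and right of the movement and may be swapped
- jar: white ceramic jar with sticks, 74 mm across, 90 mm high (sticks to 170 mm): leave alone. Origin under its middle
- bird: small carved wooden bird, about 130 mm long, 73 mm high: leave alone. Origin under its middle
- blank: wooden carving blank lying on the table in front of the movement, 50 by 130 by 20 mm, a bystander. Origin under its middle
Not all that is in view belongs to the job. What is shaped like the clip1 but purple or red is not meant.

How it is judged:
By the outcome, as a careful person would: the job done as asked, in the order asked, and still so for the second after the job is handed in, with the robot touching nothing.
Of clip1, clip2, clip3 only 2 to 3 are there at a start; the rules pass over those that are not, and their reading is None.
At some moment in a run one of fork, clip1, clip2, clip3 may be knocked a few centimetres aside while the robot is not near it.
Once in a run the grip may slacken for a moment while it holds something.
It also fails if it takes over 210 s, if anything falls off the work surface, if the arm or the gripper's body presses on something with over 40 N, if the wrist force passes 120 N, or if a joint passes its speed limit or range.

### The arm

A 6-joint arm with a two-finger parallel gripper is mounted at the origin on the work surface. World frame = base frame: x ahead of the robot, y to its left, z up, the work surface at z = 0. Lengths are in mm, angles in rad, forces in N, time in s.
With the tool pointing down it reaches from about 275 to 775 mm from the base axis. Payload 14.6 kg.
Tool frame: the origin (TCP) lies at the very end of the fingers, on their centre line; the grasp point (between the pads) lies 19 mm behind it; z points along the fingers, y is the line along which they close (so a half turn about z gives the same grasp; the last joint's range is limited). The gripper opens to 85 mm and grips with 20 to 120 N. Pads are 22 mm wide; open, the fingers measure 114 mm over their backs; the gripper's body (76 mm by 85 mm) begins 54 mm behind the grasp point. The pads swing forward as they close: fully open they stand 13 mm farther back than shut.
Start: joints at [-1.437, 0.263, -0.048, 1.259, 0, 1.415], TCP at [149.515, -503.263, 231.278] pointing down, gripper open.
Joint ranges: [-2.65, 2.65], [-0.89, 1.7], [-1.18, 1.37], [-2.13, 2.11], [-1.35, 1.29], [-3.14, 3.14]. Speed limits (rad/s): [1.89, 1.89, 2.57, 2.79, 3.14, 3.14].

### API

Orientations are given as a unit quaternion [w, x, y, z].
In Python, from station import observe, get_image, hand_in, look_for, tip_of gives the robot as it stands.
- The arm moves only by the tool arm_command, never from a script. Its argument "increments" is text: rows parted by semicolons, each of 7 numbers parted by spaces: the closure in counts, from 0 (fully open) to 255 (shut), then the shift along the tool's x, y, z in units of 30 mm (1.0 is 30 mm), then the turn, a rotation vector about the tool's x, y, z in units of 6 degrees (1.0 is 6 degrees). A call has 1 to 10 rows; each row is the pose to reach, as a shift and turn from the pose commanded when the call began, along the tool's axes at that moment; what a row does not reach only later rows make up. A row lasts 1/8 s, in which the tool goes at most 62.5 mm and 10.7 degrees, less where a joint would pass 70% of its speed; a pose out of reach is approached as far as the arm can. A call with a gripper value outside its range is refused whole. The fingers move at their own pace and stop on an object; the grip force is fixed at half the most. Time passes only in rows, so rows that repeat a pose let the fingers close. It gives the time, the measured TCP pose, the force, the opening and the grip force at its end, in the units of the state.
- observe(): the state, without advancing time (a new reading comes with each control period).
- get_image(name): name is "scene" or "top" or "wrist"; returns a dict with "color" (384x512x3 uint8, red, green, blue), "z_map" (384x512 float32, mm along the optical axis (not along the pixel's ray), 0 where there is no reading), "K" (3x3 intrinsics, pixels), "position" and "orientation" of the camera in the world. Camera axes: x right, y down, z forward; pixel columns grow to the right and rows downward; lengths in mm; the calibration is good to about 2 mm. A picture is of the moment at which its call begins.
- hand_in(): hands the job in; it is judged then, once.
Trained networks look in a picture, given as the dict that the camera call returned (one of the last four; its "shot" number tells which), for a name from the list of things; names that differ only in an ending like _2 or _b are one class to them, and where a whole thing is asked for, a point or a joint stands for the part that bears it (a point fixed in the world has none). Each returns a list of dicts, best first, with "conf" (0 to 1); they miss things now and then, are a little off and sometimes report something else, mostly with a low value. They report only what shows in the picture. A call takes as long as a camera call. They do not tell look-alikes from the thing itself.
- look_for(picture, query): "position" ([x, y, z] in mm, in world coordinates, good to about 4 mm: the middle of the surface that is visible of it).
- tip_of(picture, query): "position" ([x, y, z] in mm, in world coordinates, good to about 4 mm: a listed point, or the origin of a listed thing).
The state is a dict: "time": time; "joint_pos": joint angles; "qvel": joint speeds; "effort": joint torques, N m; "tcp_pos": TCP position; "tool_rot": TCP orientation; "contact_force": force on the tool from outside, world axes, zero at the start; "ft_torque": the same for the moment, N m; "opening": opening from 0.0 (shut) to 1.0 (fully open); "gripper_force": force on a finger pad.
Only numpy, scipy, OpenCV 4.12 (cv2) and the standard library are available. Lean on these libraries where they do the work, as an engineer would, in place of code of your own. Each camera call takes 0.05 s, during which the arm holds its last target. There are 200 camera calls.

## Working session

There is one attempt and no reset: what is moved stays moved. The work goes in short steps, Python scripts to look and compute and a tool call to move; the robot and the scene stay as the last step left them, time stands still between calls to the robot, and variables do not carry over. Pictures are saved under pics/ and viewed, at most 14 in all, crops included, and the job is handed in when it is done.

Besides the shell and the picture viewer there is one more tool, called after "Emit:" as name(argument=value, ...) on one line, values as JSON. arm_command: Moves the arm, as the interface text tells. Its arguments: {"type":"object","properties":{"increments":{"type":"string"}},"required":["increments"]}

```bash
ls; mkdir -p pics; cat > h.py <<'E'
import numpy as np, cv2
from scipy.spatial.transform import Rotation as R
from station import observe, get_image, hand_in, look_for, tip_of
def rot(q): return R.from_quat([q[1],q[2],q[3],q[0]]).as_matrix()
def cloud(p):
    z=p["z_map"]; K=p["K"]; v,u=np.indices(z.shape)
    c=np.stack([(u-K[0,2])/K[0,0]*z,(v-K[1,2])/K[1,1]*z,z],-1)
    w=c@rot(p["orientation"]).T+np.array(p["position"]); w[z<=0]=np.nan
    return w
def proj(p,x):
    c=rot(p["orientation"]).T@(np.array(x)-np.array(p["position"])); K=p["K"]
    return K[0,0]*c[0]/c[2]+K[0,2],K[1,1]*c[1]/c[2]+K[1,2]
def save(p,n,box=None,s=1):
    im=p["color"][:,:,::-1]
    if box: im=im[box[1]:box[3],box[0]:box[2]]
    cv2.imwrite("pics/"+n,cv2.resize(im,None,fx=s,fy=s,interpolation=cv2.INTER_CUBIC))
E
python3 - <<'E'
from h import *
np.set_printoptions(precision=1,suppress=True)
s=observe(); print(s)
ims={}
for n in("top","scene"):
    p=get_image(n); save(p,n+"0.png",s=1.5 if n=="top" else 1.5)
    print(n,p["position"],p["orientation"],p["K"][0,0])
    for q in ["clip1","movement","pivot1","key","key_grip","fork","fork_pad","clip_mat","jar","bird","blank"]:
        for f in (look_for,tip_of):
            try:
                for r in f(p,q)[:6]:
                    print(f.__name__,q,np.array(r["position"]),round(r["conf"],2),np.array(proj(p,r["position"])))
            except Exception as e: print(q,f.__name__,e)
E
```

```text
pics
{'time': 0.0, 'joint_pos': array([-1.4,  0.3, -0. ,  1.3,  0. ,  1.4]), 'qvel': array([ 0., -0., -0., -0.,  0., -0.]), 'effort': array([  0. , -63.8,  38.5,   0. ,  -0. ,   0. ]), 'tcp_pos': array([ 149.5, -503. ,  230.8]), 'tool_rot': array([-0. ,  1. ,  0.1,  0. ]), 'contact_force': array([ 1. , -0.5,  0.6]), 'ft_torque': array([-0.,  0., -0.]), 'gripper_force': 0.0, 'opening': 0.9997121413619617}
top [ 354.8   -4.  1456.6] [-0.   0.7 -0.7  0. ] 493.5482680010479
call clip1 [ 293.  -258.4    5.1] 0.71 [344.8 266.9]
call clip1 [ 393.  -330.6   16.6] 0.64 [369.8 232.4]
call clip1 [ 565.  -313.5    9.6] 0.62 [362.3 174. ]
call clip1 [ 305.2 -394.6    8.2] 0.61 [391.9 262.9]
call clip1 [499.2 312.3   3.5] 0.54 [150.8 195.8]
call clip1 [ 578.9 -310.9   -0.9] 0.67 [360.6 169.9]
call clip1 [ 300.2 -274.7    1. ] 0.66 [350.1 264.4]
call clip1 [ 409.7 -323.6    6.2] 0.5 [366.5 226.7]
call clip1 [ 291.2 -406.8    1.2] 0.47 [395.6 267.7]
call movement [603.1  16.5  45.4] 0.95 [250.5 159. ]
call movement [628.7  24.4  -1.2] 0.95 [248.1 153.2]
call movement [ 403.8 -320.     6.8] 0.69 [365
[... 2515 characters left out ...]
.1   43.9] 0.55 [169.8 346.5]
call fork [477.4 316.2   0.5] 0.89 [330.5 176.4]
call fork_pad [528.9 295.7   2.7] 0.57 [337.7 186.2]
call fork_pad [501.  319.5   1.9] 0.96 [336.4 179.3]
call clip_mat [ 503.8 -348.4    3.1] 0.88 [144.3 279.9]
call clip_mat [631.2 -18.8  45.1] 0.28 [284.1 239.7]
call clip_mat [ 491.6 -337.2   -2.3] 0.58 [147.  275.6]
call clip_mat [691.7 367.4  -0.9] 0.31 [393.5 205.8]
call jar [590.  132.5  88.7] 0.4 [317.8 195.4]
call jar [690.9 365.3  -3.3] 0.58 [392.6 206.5]
call bird [ 712.2 -375.2   45.3] 0.75 [171.1 345.3]
call bird [ 699.8 -373.8    2.1] 0.69 [172.  350.4]
call blank [393.6  22.6  17.4] 0.8 [243.6 192.9]
call blank [384.7  30.8  -1.6] 0.74 [244.2 195.1]
```

View pics/top0.png

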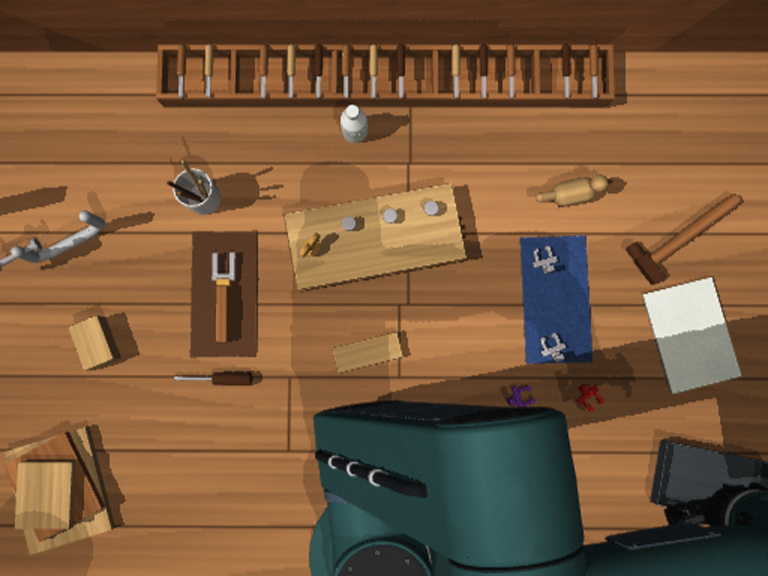

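View pics/scene0.png

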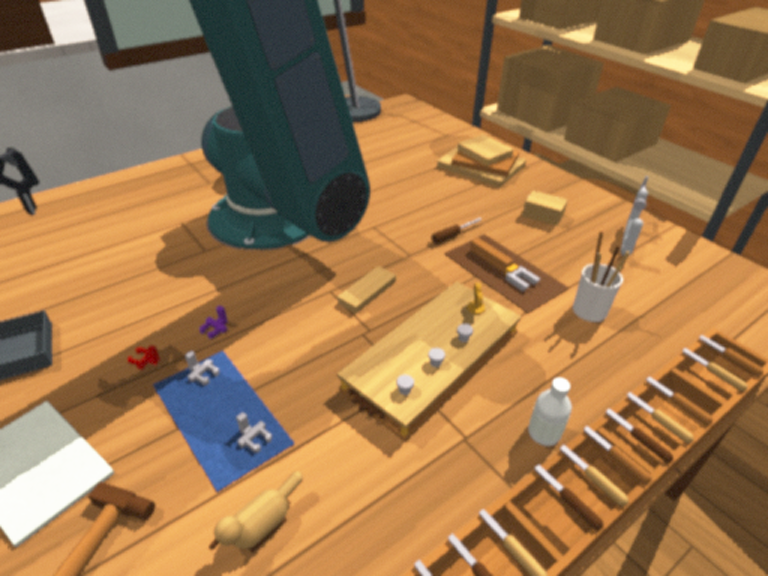

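Top view (1.5x pixels): steel clips stand on the blue mat at (544,260) and (552,346). The purple (520,396) and red (588,395) look-alikes lie off the mat and are not meant. The three pivots at (349,223), (390,215) and (431,208) are all free, the key is at (311,243), and the fork is on its pad at (224,295). So there are two clips.

```bash
cat >> h.py <<'E'
def go(x,y,z,yaw=None,s=None):
    """increments to bring the tcp, pointing down, to x,y,z with tool x axis at world yaw (deg)"""
    s=s or observe(); T=rot(s["tool_rot"])
    if yaw is None: yaw=np.degrees(np.arctan2(T[1,0],T[0,0]))
    a=np.radians(yaw); c,n=np.cos(a),np.sin(a)
    G=np.array([[c,n,0],[n,-c,0],[0,0,-1.]])
    d=T.T@(np.array([x,y,z])-s["tcp_pos"])/30; r=np.degrees(R.from_matrix(T.T@G).as_rotvec())/6
    print("go",np.round(d,2),np.round(r,2),"rows",np.ceil(max(np.linalg.norm(d)*30/62.5,np.linalg.norm(r)*6/10.7)))
def st():
    s=observe();T=rot(s["tool_rot"])
    print("t",round(s["time"],2),"tcp",np.round(s["tcp_pos"],1),"yaw",round(np.degrees(np.arctan2(T[1,0],T[0,0])),1),"j",np.round(s["joint_pos"],2),"op",round(s["opening"],3),"F",np.round(s["contact_force"],1),"gf",round(s["gripper_force"],1))
E
python3 - <<'E'
from h import *
st()
p=get_image("top"); w=cloud(p); hsv=cv2.cvtColor(p["color"],cv2.COLOR_RGB2HSV)
m=(abs(w[...,2]-45)<6)&(w[...,0]>480)&(w[...,0]<740)&(abs(w[...,1]-20)<210)
m=cv2.morphologyEx(m.astype(np.uint8),cv2.MORPH_OPEN,np.ones((5,5)))
pts=w[m>0][:,:2]
print(cv2.minAreaRect(pts.astype(np.float32)), cv2.boxPoints(cv2.minAreaRect(pts.astype(np.float32))))
for nm,(x,y) in dict(pa=(349,223),pb=(390,215),pc=(431,208)).items():
    u,v=int(x/1.5),int(y/1.5); q=w[v-7:v+8,u-7:u+8].reshape(-1,3); q=q[q[:,2]>58]; print(nm,len(q),q.mean(0) if len(q) else 0)
for q in ("bird",):pass
pw=get_image("wrist"); s=observe(); T=rot(s["tool_rot"])
print("wristcam in tool",T.T@(np.array(pw["position"])-s["tcp_pos"]),T.T@rot(pw["orientation"]),pw["K"][0,0])
go(430,-330,330,0)
E
```

```text
t 2.2 tcp [ 149.5 -503.3  231.3] yaw 16.5 j [-1.44  0.26 -0.05  1.26  0.    1.42] op 1.001 F [0.8 0.6 0.5] gf 0.0
((608.732666015625, 19.521392822265625), (150.61260986328125, 328.7444763183594), 10.777884483337402) [[ 504.0168    166.91159 ]
 [ 565.4928   -156.03369 ]
 [ 713.4485   -127.868805]
 [ 651.97253   195.07648 ]]
pa 76 [629.16840085  69.03372697  68.48877088]
pb 75 [644.24684599  -9.69583518  68.35742134]
pc 75 [658.96176685 -87.78946693  68.64282942]
wristcam in tool [  81.57254715    0.48239665 -142.30823962] [[-2.54548144e-04 -9.48043165e-01 -3.18141624e-01]
 [ 9.99999401e-01  9.73678826e-05 -1.09025956e-03]
 [ 1.06458990e-03 -3.18141711e-01  9.48042572e-01]] 290.62267702461264
go [10.61 -2.87 -3.29] [0.   0.   2.76] rows 6.0
```

Emit:
arm_command(increments="0 13.5 -2 -2 0 0 2.75;0 13.5 -2 -2 0 0 2.75;0 13.5 -2 -2 0 0 2.75;0 13.5 -2 -2 0 0 2.75;0 13.5 -2 -2 0 0 2.75;0 13.5 -2 -2 0 0 2.75;0 13.5 -2 -2 0 0 2.75;0 13.5 -2 -2 0 0 2.75;0 13.5 -2 -2 0 0 2.75")

```text
time: 3.42
tcp_pos: [520.3, -330.5, 291.0]
tool_rot: [-0.0, 1.0, 0.001, -0.0]
contact_force: [-0.9, -0.2, -0.2]
opening: 0.999
gripper_force: 0.0
```

```bash
cat >> h.py <<'E'
def clips(p,zmin=6,box=(340,650,-420,-250)):
    """steel clips seen by p: grey patches; returns list of (points)"""
    w=cloud(p); hsv=cv2.cvtColor(p["color"],cv2.COLOR_RGB2HSV)
    m=(w[...,2]>zmin)&(w[...,2]<60)&(w[...,0]>box[0])&(w[...,0]<box[1])&(w[...,1]>box[2])&(w[...,1]<box[3])
    n,l,stt,c=cv2.connectedComponentsWithStats(m.astype(np.uint8))
    return [w[l==i] for i in range(1,n) if stt[i,4]>60]
def fitclip(q):
    """tab centre from the high points, bore/body centre from the flat; yaw of +x axis"""
    tab=q[q[:,2]>q[:,2].max()-6]; t=cv2.minAreaRect(tab[:,:2].astype(np.float32))
    flat=q[(q[:,2]<20)]; f=cv2.minAreaRect(flat[:,:2].astype(np.float32))
    d=flat.mean(0)-tab.mean(0)
    return dict(n=len(q),top=np.round(tab[:,2].mean(),1),tab=np.round(t[0],1),tabrect=np.round(t[1]+(t[2],),1),flat=np.round(f[0],1),fr=np.round(f[1]+(f[2],),1),yaw=np.round(np.degrees(np.arctan2(d[1],d[0])),1))
E
python3 - <<'E'
from h import *
st(); p=get_image("wrist"); save(p,"w1.png",s=1.5)
for q in clips(p): print(fitclip(q))
for f in(look_for,tip_of):
  for r in f(p,"clip1"): print(np.round(r["position"],1),r["conf"],np.round(proj(p,r["position"])))
E
```

```text
t 3.42 tcp [ 520.3 -330.5  291. ] yaw 0.1 j [-0.7   0.42  0.36  1.5  -0.    2.44] op 0.999 F [-0.9 -0.2 -0.2] gf 0.0
{'n': 603, 'top': np.float64(39.0), 'tab': array([ 546.2, -321. ]), 'tabrect': array([10.9, 13.9, 15.5]), 'flat': array([ 570.9, -317.4]), 'fr': array([47.8, 47.1, 84.8]), 'yaw': np.float64(15.0)}
{'n': 525, 'top': np.float64(38.9), 'tab': array([ 375.3, -335.4]), 'tabrect': array([10.4, 14.1, 24.4]), 'flat': array([ 398.3, -328.6]), 'fr': array([49.2, 46.4,  5.6]), 'yaw': np.float64(20.7)}
[ 315.7 -392.5    8.8] 0.84 [294. 273.]
[ 561.5 -322.8   11.9] 0.8 [252. 125.]
[ 297.4 -258.2   13.2] 0.65 [215. 284.]
[ 507.3 -342.9    3.7] 0.53 [266. 161.]
[ 2.928e+02 -4.074e+02  2.000e-01] 0.97 [302. 281.]
[ 406.1 -322.3    1.2] 0.72 [253. 222.]
[ 297.9 -277.2   -0.4] 0.7 [227. 279.]
[ 574.7 -314.    -2. ] 0.61 [246. 115.]
[626.9  23.5  -1.7] 0.53 [ 4. 76.]
```

View pics/w1.png

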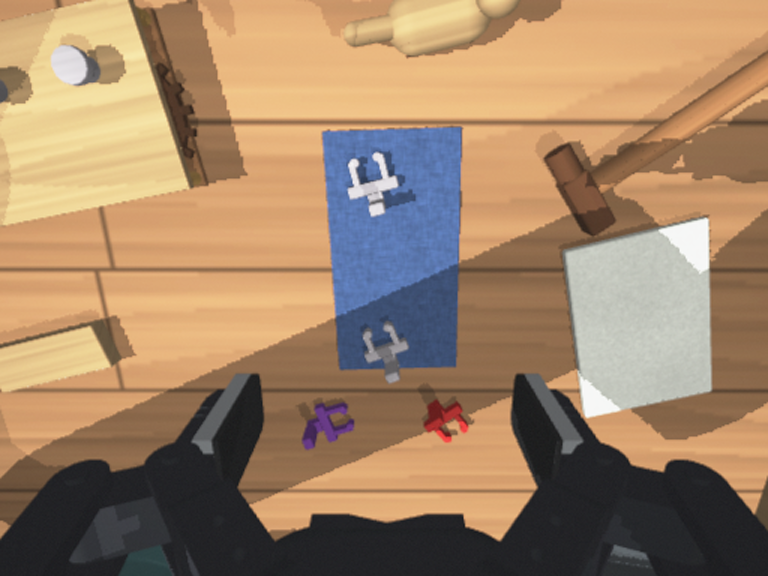

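Steel clips in the wrist view are at (373,183) and (385,350). The purple one (328,425) and the red one (445,418) are off the mat. I'll grasp the far clip first; its colour and place are plain in this enlarged view.

Emit:
arm_command(increments="0 0.8 -0.3 5 0 0 -2.5;0 0.8 -0.3 5 0 0 -2.5;0 0.8 -0.3 5 0 0 -2.5;0 0.8 -0.3 9.23 0 0 -2.5;0 0.8 -0.3 9.23 0 0 -2.5;0 0.8 -0.3 9.23 0 0 -2.5;255 0.8 -0.3 9.23 0 0 -2.5;255 0.8 -0.3 9.23 0 0 -2.5;255 0.8 -0.3 9.23 0 0 -2.5;255 0.8 -0.3 9.23 0 0 -2.5")

```text
time: 4.82
tcp_pos: [545.0, -321.7, 15.3]
tool_rot: [0.001, 0.991, 0.131, 0.0]
contact_force: [-7.8, -1.0, 35.5]
opening: 0.145
gripper_force: 57.9
```

Emit:
arm_command(increments="255 0 0 0 0 0 0;255 0 0 -1 0 0 0;255 0 0 -4 0 0 0;255 0 0 -5 0 0 0;255 0 0 -5 0 0 0")

```text
time: 5.45
tcp_pos: [546.2, -322.5, 169.1]
tool_rot: [0.003, 0.991, 0.131, 0.003]
contact_force: [-0.2, 0.4, -0.8]
opening: 0.144
gripper_force: 58.7
```

```bash
python3 - <<'E'
from h import *
st(); p=get_image("wrist"); save(p,"w2.png"); w=cloud(p)
s=observe();T=rot(s["tool_rot"])
# clip in tool frame: points near fingers tip
q=(w-s["tcp_pos"])@T; m=(q[...,0]>-10)&(q[...,0]<75)&(abs(q[...,1])<35)&(q[...,2]<40)&(q[...,2]>4)
k=q[m]; f=cv2.minAreaRect(k[:,:2].astype(np.float32)); print(len(k),k.mean(0),f, np.percentile(k,[2,50,98],axis=0))
c,n=np.cos(np.radians(10.77)),np.sin(np.radians(10.77))
E
```

```text
t 5.45 tcp [ 546.2 -322.5  169.1] yaw 15.1 j [-0.66  0.47  0.1   1.2  -0.    2.22] op 0.144 F [-0.2  0.4 -0.8] gf 58.7
307 [30.79680952  1.47785488  6.5898005 ] ((36.0797119140625, 1.0347442626953125), (25.09103012084961, 47.06426239013672), 0.06040621176362038) [[ 23.60937914 -21.28496818   4.08830875]
 [ 24.20653379   1.87223546   6.55575065]
 [ 48.4102524   23.38690932   9.65551039]]
```

View pics/w2.png

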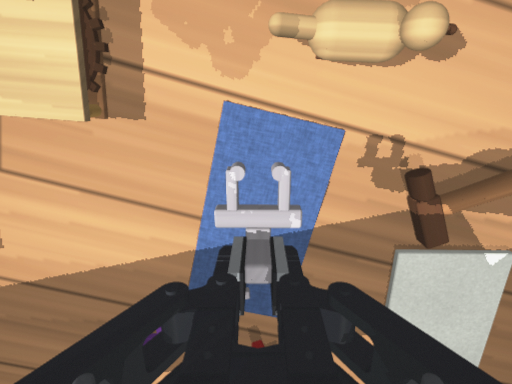

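```bash
python3 - <<'E'
from h import *
go(592.9,-100.4,110,10.77)
E
```

```text
go [ 3.44 -6.72  1.87] [ 0.03 -0.02  0.71] rows 4.0
```

Emit:
arm_command(increments="255 3.44 -6.72 0 0 0 0.72;255 3.44 -6.72 0 0 0 0.72;255 3.44 -6.72 0 0 0 0.72;255 3.44 -6.72 0 0 0 0.72;255 3.44 -6.72 1.87 0 0 0.72;255 3.44 -6.72 1.87 0 0 0.72;255 3.44 -6.72 1.87 0 0 0.72")

```text
time: 6.38
tcp_pos: [592.0, -100.4, 109.1]
tool_rot: [-0.0, 0.996, 0.093, -0.0]
contact_force: [0.6, -0.4, -0.5]
opening: 0.15
gripper_force: 58.8
```

```bash
cat >> h.py <<'E'
YM=np.radians(10.77)
def tomov(w,o):  # world xy -> movement axes about o
    c,n=np.cos(YM),np.sin(YM); d=w[...,:2]-np.array(o)[:2]
    return np.stack([d[...,0]*c+d[...,1]*n,-d[...,0]*n+d[...,1]*c],-1)
def heads(p,lo=58):
    w=cloud(p); m=(abs(w[...,2]-67.5)<3.5)&(w[...,0]>600)&(w[...,0]<690)&(w[...,1]>-115)&(w[...,1]<95)
    n,l,stt,c=cv2.connectedComponentsWithStats(m.astype(np.uint8))
    return [cv2.minEnclosingCircle(w[l==i][:,:2].astype(np.float32))+(w[l==i].mean(0).round(1),len(w[l==i])) for i in range(1,n) if stt[i,4]>60]
E
python3 - <<'E'
from h import *
st(); p=get_image("wrist"); save(p,"w3.png"); w=cloud(p)
for h in heads(p): print(h)
s=observe();T=rot(s["tool_rot"])
q=(w-s["tcp_pos"])@T; m=(q[...,0]>-10)&(q[...,0]<60)&(abs(q[...,1])<35)&(q[...,2]<16)&(q[...,2]>0)
for lo,hi in((0,3.5),(3.5,12)):
  k=q[m&(q[...,2]>lo)&(q[...,2]<hi)]; f=cv2.minAreaRect(k[:,:2].astype(np.float32)); print(len(k),f, k[:,0].min(),k[:,0].max(),k[:,1].min(),k[:,1].max())
E
```

```text
t 6.38 tcp [ 592.  -100.4  109.1] yaw 10.7 j [-0.3   0.45 -0.1   1.02  0.    2.65] op 0.15 F [ 0.6 -0.4 -0.5] gf 58.8
((643.3693237304688, -11.3699312210083), 13.962244033813477, array([643.6, -12. ,  67. ]), 1604)
((657.927001953125, -89.84268951416016), 14.009010314941406, array([658.4, -89.7,  67. ]), 1566)
((628.1549072265625, 65.94042205810547), 13.89111328125, array([628.6,  61.2,  66.9]), 1035)
1374 ((26.234514236450195, 0.13344383239746094), (42.16657257080078, 46.48933029174805), 1.0818729400634766) 5.2735041860112535 47.533801402375076 -23.30277367268225 23.264478905364914
2170 ((26.220596313476562, -0.09712409973144531), (42.52568817138672, 47.967098236083984), 0.3352327048778534) 4.995511360715947 47.54532738540812 -24.14161146187721 23.81737646860246
```

View pics/w3.png

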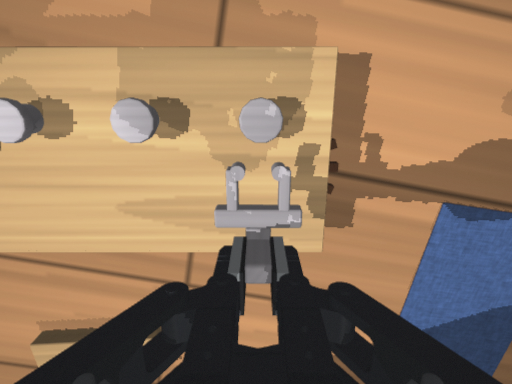

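Emit:
arm_command(increments="255 0 0.06 1 0 0 0;255 0 0.06 1.4 0 0 0;255 0 0.06 1.68 0 0 0;255 0 0.06 1.7 0 0 0;255 0 0.06 1.7 0 0 0;0 0 0.06 1.7 0 0 0;0 0 0.06 1.7 0 0 0;0 0 0.06 1.7 0 0 0;0 0 0.06 1.7 0 0 0;0 0 0.06 1.7 0 0 0")

```text
time: 7.68
tcp_pos: [592.3, -101.7, 57.3]
tool_rot: [-0.0, 0.996, 0.093, -0.0]
contact_force: [0.6, -0.3, -0.1]
opening: 1.0
gripper_force: 0.0
```

Emit:
arm_command(increments="0 0 0 -1 0 0 0;0 0 0 -2 0 0 0;0 0 0 -4 0 0 0;0 0 0 -4.5 0 0 0;0 0 0 -4.5 0 0 0")

```text
time: 8.3
tcp_pos: [592.8, -101.8, 193.2]
tool_rot: [0.0, 0.996, 0.093, 0.001]
contact_force: [0.2, 1.2, 0.4]
opening: 1.003
gripper_force: 0.0
```

```bash
cat >> h.py <<'E'
def placed(p,ph):
    """clip on the plate near pivot ph=(x,y): extents in movement axes about the pivot"""
    w=cloud(p); q=tomov(w,ph); m=(abs(q[...,1])<32)&(q[...,0]>-85)&(q[...,0]<20)&(w[...,2]>50)&(w[...,2]<58)
    k=q[m]; f=cv2.minAreaRect(k.astype(np.float32)); lo,hi=np.percentile(k,[.7,99.3],axis=0).round(1)
    t=q[(abs(q[...,1])<32)&(q[...,0]>-85)&(q[...,0]<-14)&(w[...,2]>76)]
    tr=cv2.minAreaRect(t.astype(np.float32)) if len(t)>8 else None
    b=k[k[:,0]<k[:,0].min()+50]; print("clip",len(k),lo,hi,np.round(f[0]+f[1]+(f[2],),1),"tab",np.round(tr[0]+tr[1]+(tr[2],),1) if tr else None)
E
python3 - <<'E'
from h import *
st(); p=get_image("wrist"); save(p,"w4.png")
H=heads(p); print([(np.round(h[0],1)) for h in H])
pc=min(H,key=lambda h:h[0][1])[0]; placed(p,pc)
for q in clips(get_image("top")): print(fitclip(q))
go(373.4,-336,110,22)
E
```

```text
t 8.3 tcp [ 592.8 -101.8  193.2] yaw 10.7 j [-0.31  0.41  0.07  1.23 -0.    2.65] op 1.003 F [0.2 1.2 0.4] gf 0.0
[array([628.2,  67.2]), array([643.3, -11.5]), array([658.2, -89.7])]
clip 995 [-60.4 -22.9] [-19.6  23.4] [-40.1   0.6  47.6  42.4  89.6] tab [-58.4   0.   64.   24.8  89.8]
{'n': 230, 'top': np.float64(41.9), 'tab': array([ 376.4, -333.2]), 'tabrect': array([ 5.7, 12.6,  0.1]), 'flat': array([ 395.5, -331.4]), 'fr': array([58.1, 80.2, 24.4]), 'yaw': np.float64(12.4)}
go [-8.61  6.32  2.71] [-0.01  0.01 -1.88] rows 6.0
```

Emit:
arm_command(increments="0 -8.6 6.3 2 0 0 -1.9;0 -8.6 6.3 2 0 0 -1.9;0 -8.6 6.3 2 0 0 -1.9;0 -8.6 6.3 2 0 0 -1.9;0 -8.6 6.3 2 0 0 -1.9;0 -8.6 6.3 2 0 0 -1.9;0 -8.6 6.3 2 0 0 -1.9;0 -8.6 6.3 2 0 0 -1.9;0 -8.6 6.3 2 0 0 -1.9")

```text
time: 9.52
tcp_pos: [374.9, -334.5, 132.3]
tool_rot: [-0.0, 0.981, 0.193, 0.0]
contact_force: [-0.2, 0.5, -0.3]
opening: 1.0
gripper_force: 0.0
```

```bash
python3 - <<'E'
from h import *
st(); p=get_image("wrist"); save(p,"w5.png")
for q in clips(p):
    f=fitclip(q); print(f)
    if f["n"]>300:
        a=np.radians(f["yaw"]); t=f["tab"]-2.5*np.array([np.cos(a),np.sin(a)]); go(t[0],t[1],18,f["yaw"])
E
```

```text
t 9.53 tcp [ 374.9 -334.5  132.3] yaw 22.2 j [-0.89  0.28 -0.31  0.99  0.    1.86] op 1.0 F [-0.2  0.5 -0.3] gf 0.0
{'n': 1457, 'top': np.float64(39.1), 'tab': array([ 374.3, -335.7]), 'tabrect': array([11.7, 12.9, 22. ]), 'flat': array([ 397.9, -326.8]), 'fr': array([43. , 46.9, 21.1]), 'yaw': np.float64(20.8)}
go [-0.11  0.02  3.81] [ 0.   -0.    0.24] rows 2.0
```

Emit:
arm_command(increments="0 -0.1 0.02 2 0 0 0.15;0 -0.1 0.02 3 0 0 0.15;0 -0.1 0.02 3.8 0 0 0.15;0 -0.1 0.02 3.8 0 0 0.15;255 -0.1 0.02 3.8 0 0 0.15;255 -0.1 0.02 3.8 0 0 0.15;255 -0.1 0.02 3.8 0 0 0.15;255 -0.1 0.02 3.8 0 0 0.15;255 -0.1 0.02 3.8 0 0 0.15")

```text
time: 10.7
tcp_pos: [371.6, -337.2, 18.8]
tool_rot: [0.0, 0.983, 0.184, 0.0]
contact_force: [-1.0, 1.4, 6.4]
opening: 0.144
gripper_force: 58.6
```

Emit:
arm_command(increments="255 0 0 0 0 0 0;255 0 0 -1 0 0 0;255 0 0 -3 0 0 0;255 0 0 -5 0 0 0;255 0 0 -5 0 0 0")

```text
time: 11.32
tcp_pos: [372.7, -338.6, 172.3]
tool_rot: [0.003, 0.983, 0.184, 0.002]
contact_force: [0.3, -0.1, -1.3]
opening: 0.145
gripper_force: 58.9
```

```bash
python3 - <<'E'
from h import *
st()
a=YM; x,y=643.3-67*np.cos(a),-11.5-67*np.sin(a); go(x,y,113,10.77)
E
```

```text
t 11.32 tcp [ 372.7 -338.6  172.3] yaw 21.2 j [-0.9   0.25 -0.23  1.08 -0.    1.87] op 0.145 F [ 0.3 -0.1 -1.3] gf 58.9
go [10.16 -7.32  1.95] [ 0.06 -0.03  1.74] rows 7.0
```

Emit:
arm_command(increments="255 10.16 -7.32 0 0 0 1.74;255 10.16 -7.32 0 0 0 1.74;255 10.16 -7.32 0 0 0 1.74;255 10.16 -7.32 0 0 0 1.74;255 10.16 -7.32 0 0 0 1.74;255 10.16 -7.32 0 0 0 1.74;255 10.16 -7.32 0 0 0 1.74;255 10.16 -7.32 1.95 0 0 1.74;255 10.16 -7.32 1.95 0 0 1.74;255 10.16 -7.32 1.95 0 0 1.74")

```text
time: 12.58
tcp_pos: [576.2, -22.7, 111.1]
tool_rot: [0.0, 0.996, 0.094, 0.0]
contact_force: [1.0, -0.7, -0.3]
opening: 0.146
gripper_force: 58.9
```

```bash
python3 - <<'E'
from h import *
st(); p=get_image("wrist"); save(p,"w6.png"); w=cloud(p)
H=heads(p); print([(np.round(h[0],1)) for h in H])
s=observe();T=rot(s["tool_rot"])
q=(w-s["tcp_pos"])@T; m=(q[...,0]>-10)&(q[...,0]<60)&(abs(q[...,1])<35)&(q[...,2]<19)&(q[...,2]>1)
k=q[m]; f=cv2.minAreaRect(k[:,:2].astype(np.float32)); lo,hi=k.min(0),k.max(0); print(len(k),f,lo,hi)
c=s["tcp_pos"]+T@np.array([hi[0]-13,(lo[1]+hi[1])/2,0]); 
for h in H: print(tomov(c,h[0]))
E
```

```text
t 12.57 tcp [576.2 -22.7 111.1] yaw 10.7 j [-0.18  0.41 -0.16  1.   -0.    2.77] op 0.146 F [ 1.  -0.7 -0.3] gf 58.9
[array([628.3,  67.1]), array([643.1, -11.1]), array([658. , -89.5])]
3459 ((28.397705078125, -0.1994037628173828), (47.74999237060547, 42.4868049621582), 89.31693267822266) [  7.07788746 -24.01829456   1.00344252] [49.51798873 23.81908952 17.33947289]
[-30.93052357 -78.53013444]
[-30.84047306   1.11029585]
[-30.83913275  80.89645707]
```

Emit:
arm_command(increments="255 -0.05 0.04 1 0 0 0;255 -0.05 0.04 1.4 0 0 0;255 -0.05 0.04 1.65 0 0 0;255 -0.05 0.04 1.65 0 0 0;255 -0.05 0.04 1.65 0 0 0;0 -0.05 0.04 1.65 0 0 0;0 -0.05 0.04 1.65 0 0 0;0 -0.05 0.04 1.65 0 0 0;0 -0.05 0.04 1.65 0 0 0;0 -0.05 0.04 1.65 0 0 0")

```text
time: 13.88
tcp_pos: [574.8, -23.5, 60.3]
tool_rot: [-0.0, 0.996, 0.094, -0.0]
contact_force: [0.6, 0.3, 0.0]
opening: 0.998
gripper_force: 0.0
```

Emit:
arm_command(increments="0 0 0 -1 0 0 0;0 0 0 -2 0 0 0;0 0 0 -4 0 0 0;0 0 0 -5 0 0 0;0 0 0 -5 0 0 0")

```text
time: 14.5
tcp_pos: [575.8, -23.6, 212.4]
tool_rot: [0.001, 0.996, 0.094, 0.002]
contact_force: [0.5, 0.0, -0.3]
opening: 0.998
gripper_force: 0.0
```

```bash
python3 - <<'E'
from h import *
st(); p=get_image("wrist"); save(p,"w7.png")
H=sorted(heads(p),key=lambda h:h[0][1]); print([(np.round(h[0],1)) for h in H])
for h in H[:2]: placed(p,h[0])
t=get_image("top"); w=cloud(t)
m=(w[...,0]>370)&(w[...,0]<640)&(w[...,1]>240)&(w[...,1]<390)
print(np.nanmedian(w[m][:,2]))
k=w[m&(w[...,2]>26)]; print(len(k),k.mean(0),cv2.minAreaRect(k[:,:2].astype(np.float32)))
for f in (look_for,tip_of): print([(np.round(r["position"],1),r["conf"]) for r in f(t,"fork")[:2]])
go(490,310,230,170)
E
```

```text
t 14.5 tcp [575.8 -23.6 212.4] yaw 10.8 j [-0.18  0.35  0.04  1.25  0.    2.77] op 0.998 F [ 0.5  0.  -0.3] gf 0.0
[array([658.1, -89.4]), array([643.2, -11. ]), array([628.5,  67.4])]
clip 941 [-66.2 -22.6] [-19.3  23.7] [-40.3   2.1  47.2  50.4  29.3] tab [-68.1  12.7  38.9  27.3  89.3]
clip 879 [-60.5 -22.5] [-19.4  23.6] [-40.1   0.6  41.9  46.4   0.4] tab [-59.4   0.   64.   22.1  89.8]
4.1873160544638495
313 [461.96370319 314.21076955  33.56924187] ((490.5814208984375, 314.2362976074219), (170.13510131835938, 37.43791198730469), 0.9182546734809875)
[]
[(array([479.9, 310.4,   1.8]), 0.9)]
go [ -0.68 -11.44  -0.69] [ -0.03  -0.   -26.54] rows 15.0
```

Emit:
arm_command(increments="0 -0.38 -11.5 -0.6 0 0 -14;0 -0.38 -11.5 -0.6 0 0 -14;0 -0.38 -11.5 -0.6 0 0 -14;0 -0.38 -11.5 -0.6 0 0 -14;0 -0.38 -11.5 -0.6 0 0 -14;0 -0.38 -11.5 -0.6 0 0 -14;0 -0.38 -11.5 -0.6 0 0 -14;0 -0.38 -11.5 -0.6 0 0 -14;0 -0.38 -11.5 -0.6 0 0 -14")

```text
time: 15.82
tcp_pos: [498.6, 313.2, 227.3]
tool_rot: [-0.0, 0.677, 0.736, -0.001]
contact_force: [0.3, -0.4, 0.2]
opening: 1.0
gripper_force: 0.0
```

Emit:
arm_command(increments="0 0 0 0 0 0 -14.2;0 0 0 0 0 0 -14.2;0 0 0 0 0 0 -14.2;0 0 0 0 0 0 -14.2;0 0 0 0 0 0 -14.2;0 0 0 0 0 0 -14.2;0 0 0 0 0 0 -14.2;0 0 0 0 0 0 -14.2;0 0 0 0 0 0 -14.2")

```text
time: 16.95
tcp_pos: [498.9, 313.0, 227.8]
tool_rot: [-0.0, 0.002, 1.0, -0.0]
contact_force: [-0.5, 0.8, 0.7]
opening: 1.001
gripper_force: 0.0
```

```bash
python3 - <<'E'
from h import *
st(); p=get_image("wrist"); save(p,"w8.png"); w=cloud(p)
m=(w[...,0]>370)&(w[...,0]<640)&(w[...,1]>240)&(w[...,1]<390)
for lo,hi in((27,45),(6,26)):
    k=w[m&(w[...,2]>lo)&(w[...,2]<hi)]; print(len(k),np.median(k[:,2]),cv2.minAreaRect(k[:,:2].astype(np.float32)),k.min(0),k.max(0))
print([(np.round(r["position"],1),r["conf"]) for r in tip_of(p,"fork")[:2]])
k=w[m&(w[...,2]<6)]; print("pad",np.median(k[:,2]))
E
```

```text
t 16.95 tcp [498.9 313.  227.8] yaw 179.7 j [0.42 0.38 0.11 1.31 0.   0.43] op 1.001 F [-0.5  0.8  0.7] gf 0.0
1828 32.255412660325106 ((456.2618713378906, 313.4495849609375), (108.9918212890625, 21.97333335876465), 1.1230424642562866) [401.79750829 302.04096949  27.02931279] [510.6821453  325.12581797  34.79455828]
968 17.811553538612912 ((544.7423095703125, 314.8231201171875), (65.76803588867188, 43.18430709838867), 0.4196334779262543) [511.77990141 293.27578113   6.10517706] [577.72078551 336.63987457  24.03724454]
[(array([474.4, 310.7,   1.2]), 0.9), (array([625.2,  19.3,  -1.1]), 0.33)]
pad 2.3265708954243394
```

View pics/w8.png

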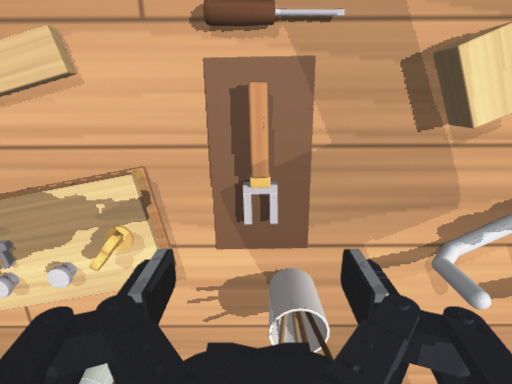

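Emit:
arm_command(increments="0 1.02 0.02 2 0 0 -0.2;0 1.02 0.02 4 0 0 -0.2;0 1.02 0.02 6 0 0 -0.2;0 1.02 0.02 7.29 0 0 -0.2;0 1.02 0.02 7.29 0 0 -0.2;255 1.02 0.02 7.29 0 0 -0.2;255 1.02 0.02 7.29 0 0 -0.2;255 1.02 0.02 7.29 0 0 -0.2;255 1.02 0.02 7.29 0 0 -0.2;255 1.02 0.02 7.29 0 0 -0.2")

```text
time: 18.3
tcp_pos: [468.9, 314.2, 10.6]
tool_rot: [0.001, -0.01, 1.0, 0.0]
contact_force: [-1.8, -1.0, 10.0]
opening: 0.243
gripper_force: 59.8
```

```bash
python3 - <<'E'
from h import *
st()
E
```

```text
t 18.3 tcp [468.9 314.2  10.6] yaw -178.8 j [ 0.45  0.48 -0.35  0.74  0.    0.43] op 0.243 F [-1.8 -1.  10. ] gf 59.8
```

Emit:
arm_command(increments="255 0 0 0 0 0 0;255 0 0 -1 0 0 0;255 0 0 -3 0 0 0;255 0 0 -5 0 0 0;255 0 0 -5.5 0 0 0;255 0 0 -5.5 0 0 0")

```text
time: 19.05
tcp_pos: [468.9, 314.1, 175.7]
tool_rot: [0.001, -0.01, 1.0, 0.0]
contact_force: [-0.4, -0.5, -2.0]
opening: 0.244
gripper_force: 59.1
```

```bash
python3 - <<'E'
from h import *
st(); p=get_image("wrist"); save(p,"w9.png",s=1.3); w=cloud(p)
s=observe();T=rot(s["tool_rot"])
q=(w-s["tcp_pos"])@T; m=(q[...,0]<40)&(q[...,0]>-150)&(abs(q[...,1])<40)&(q[...,2]<30)&(q[...,2]>-30)
for lo,hi in((-140,-75),):
  k=q[m&(q[...,0]<-40)]; print(len(k),cv2.minAreaRect(k[:,:2].astype(np.float32)),k.min(0),k.max(0))
# pushing pose: fork origin 125 mm before the clip origin
for nm,h,dx in(("c",(658.1,-89.5),-32.6),("b",(643.2,-11.1),-32.4)):
    a=YM; L=dx-22-95-12-8; print(nm, h[0]+L*np.cos(a),h[1]+L*np.sin(a)); go(h[0]+L*np.cos(a),h[1]+L*np.sin(a),130,190.77)
E
```

```text
t 19.05 tcp [468.9 314.1 175.7] yaw -178.8 j [ 0.45  0.35 -0.07  1.15  0.    0.43] op 0.244 F [-0.4 -0.5 -2. ] gf 59.1
638 ((-49.07910919189453, -0.3015327453613281), (18.027591705322266, 36.48746109008789), 0.5019187927246094) [-58.21049314 -18.60905877 -23.62673757] [-40.05847556  17.88246466   6.85483494]
c 491.4874652122626 -121.19263718286896
go [ -0.47 -14.51   1.48] [ 0.   0.  -1.6] rows 8.0
b 476.7839422580028 -42.75526378996463
go [ -0.04 -11.89   1.48] [ 0.   0.  -1.6] rows 6.0
```

View pics/w9.png

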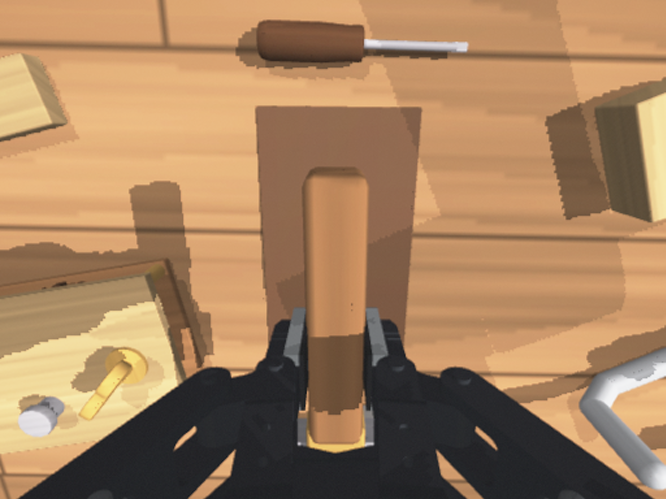

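Emit:
arm_command(increments="255 -0.47 -14.5 0 0 0 -1.6;255 -0.47 -14.5 0 0 0 -1.6;255 -0.47 -14.5 0 0 0 -1.6;255 -0.47 -14.5 0 0 0 -1.6;255 -0.47 -14.5 0 0 0 -1.6;255 -0.47 -14.5 0 0 0 -1.6;255 -0.47 -14.5 0 0 0 -1.6;255 -0.47 -14.5 0 0 0 -1.6;255 -0.47 -14.5 2.5 0 0 -1.6;255 -0.47 -14.5 2.5 0 0 -1.6")

```text
time: 20.35
tcp_pos: [488.9, -119.1, 96.2]
tool_rot: [-0.003, -0.094, 0.996, 0.002]
contact_force: [-0.3, -0.7, -0.7]
opening: 0.242
gripper_force: 59.4
```

```bash
python3 - <<'E'
from h import *
st(); p=get_image("wrist"); w=cloud(p); s=observe();T=rot(s["tool_rot"])
q=(w-s["tcp_pos"])@T; k=q[(q[...,0]>25)&(q[...,0]<90)&(abs(q[...,1])<40)&(q[...,2]<-12)&(q[...,2]>-40)]
print("handle in tool",len(k),np.round(k.min(0),1),np.round(k.max(0),1),cv2.minAreaRect(k[:,:2].astype(np.float32)),np.median(k[:,2]))
# slope of the top face
A=np.c_[k,np.ones(len(k))]; 
top=k[abs(k[:,2]-np.median(k[:,2]))<2]; print("slope",np.polyfit(top[:,0],top[:,2],1))
go(491.5,-121.2,53.4,190.77)
p=get_image("scene"); save(p,"s1.png",(130,170,330,310),4); placed(p,(658.1,-89.5))
E
```

```text
t 20.35 tcp [ 488.9 -119.1   96.2] yaw -169.2 j [-0.4   0.31 -0.36  0.9   0.   -0.59] op 0.242 F [-0.3 -0.7 -0.7] gf 59.4
handle in tool 4707 [ 25.  -11.2 -23.8] [ 67.6  10.9 -12.1] ((46.31658935546875, -0.17840576171875), (42.64397048950195, 22.05069351196289), 0.06018305942416191) -21.33823863183503
slope [ 5.54446936e-03 -2.16263593e+01]
go [-0.06 -0.08  1.44] [ 0.03 -0.05  0.01] rows 1.0
clip 172 [-66.3 -23.4] [10.3 23.1] [-29.3  -7.2  49.   67.1  61. ] tab [-71.3   2.1  46.   26.6  89.2]
```

View pics/s1.png

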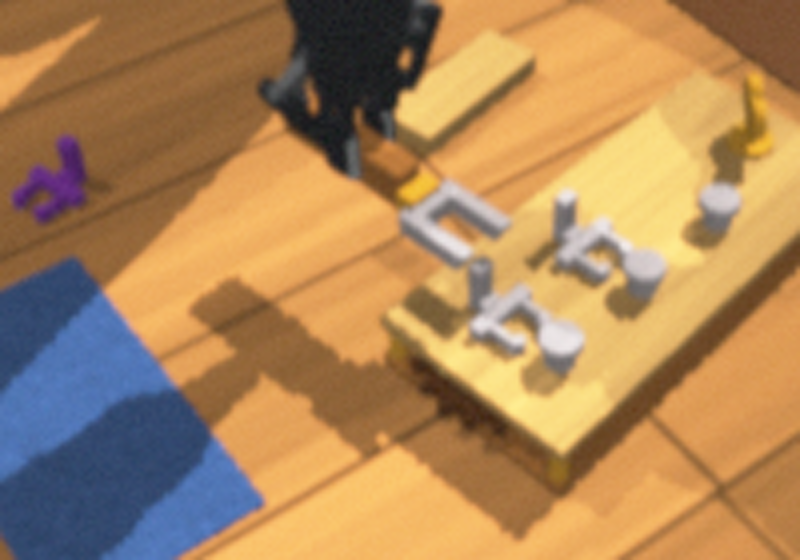

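Emit:
arm_command(increments="255 0 0 0.8 0 0 0;255 0 0 1.2 0 0 0;255 0 0 1.3 0 0 0;255 0 0 1.35 0 0 0;255 0 0 1.35 0 0 0")

```text
time: 21.08
tcp_pos: [491.8, -120.8, 59.6]
tool_rot: [0.0, -0.094, 0.996, -0.0]
contact_force: [-0.0, 0.5, -2.4]
opening: 0.244
gripper_force: 59.5
```

```bash
python3 - <<'E'
from h import *
st(); s=observe()
print("tcp rel pivot c",tomov(s["tcp_pos"],(658.1,-89.5))); go(491.5,-121.2,53.4,190.77)
p=get_image("top"); w=cloud(p);q=tomov(w,(658.1,-89.5)); m=(w[...,2]>49)&(w[...,2]<64)&(q[...,0]<-60)&(q[...,0]>-130)&(abs(q[...,1])<35)
k=q[m]; print(len(k),k.min(0),k.max(0))
save(p,"t2.png",(230,120,330,220),6)
E
```

```text
t 21.07 tcp [ 491.8 -120.8   59.6] yaw -169.2 j [-0.4   0.35 -0.42  0.8  -0.   -0.59] op 0.244 F [-0.   0.5 -2.4] gf 59.5
tcp rel pivot c [-169.1840625     0.31356575]
go [ 0.01 -0.01  0.21] [-0.    0.01  0.  ] rows 1.0
11 [-92.25726978  13.94878024] [-64.12727635  34.41410542]
```

View pics/t2.png

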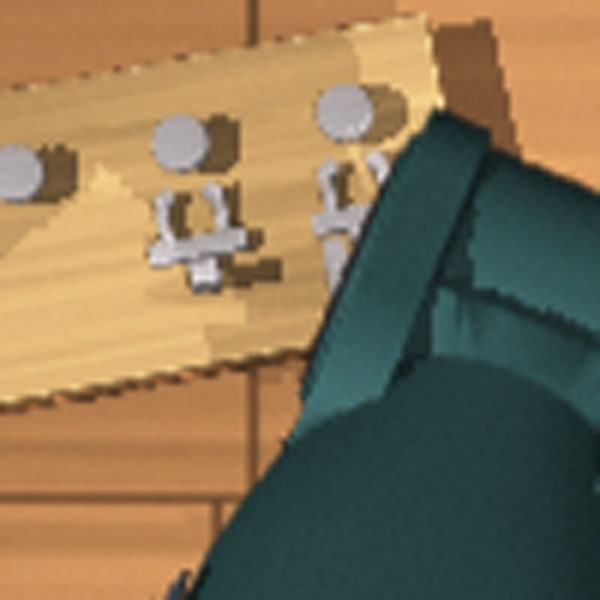

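Emit:
arm_command(increments="255 0 0 0.1 0 0 0;255 0 0 0.2 0 0 0;255 0 0 0.2 0 0 0;255 -0.15 0 0.2 0 0 0;255 -0.3 0 0.2 0 0 0;255 -0.45 0 0.2 0 0 0;255 -0.55 0 0.2 0 0 0;255 -0.65 0 0.2 0 0 0;255 -0.75 0 0.2 0 0 0;255 -0.8 0 0.2 0 0 0")

```text
time: 22.38
tcp_pos: [515.3, -116.2, 53.1]
tool_rot: [0.0, -0.094, 0.996, 0.0]
contact_force: [-0.0, -0.2, -1.0]
opening: 0.247
gripper_force: 59.6
```

```bash
python3 - <<'E'
from h import *
st(); s=observe()
print("tcp rel pivot c",tomov(s["tcp_pos"],(658.1,-89.5)))
p=get_image("scene"); save(p,"s2.png",(200,200,330,310),6)
E
```

```text
t 22.38 tcp [ 515.3 -116.2   53.1] yaw -169.2 j [-0.38  0.39 -0.38  0.8   0.   -0.56] op 0.247 F [-0.  -0.2 -1. ] gf 59.6
tcp rel pivot c [-145.30207804    0.45763726]
```

View pics/s2.png

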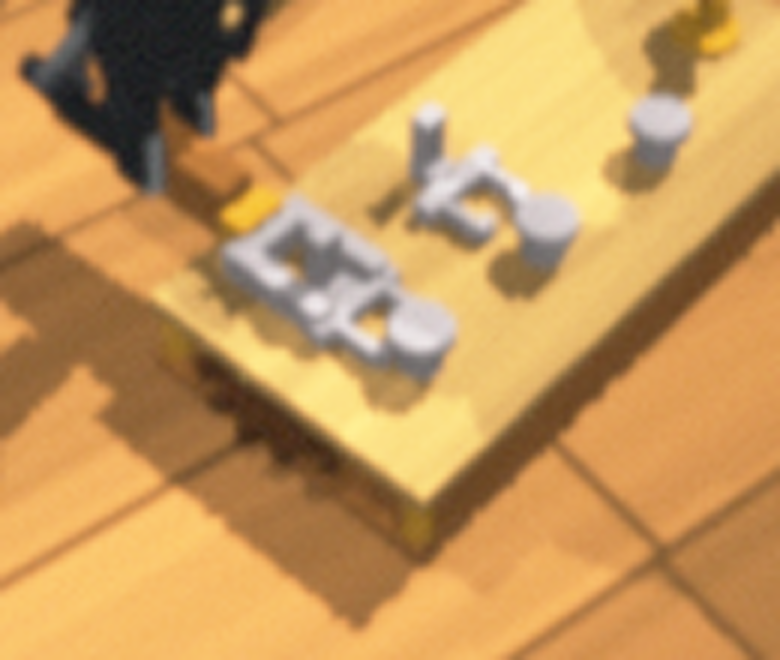

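Emit:
arm_command(increments="255 -0.1 0 0 0 0 0;255 -0.2 0 0 0 0 0;255 -0.3 0 0 0 0 0;255 -0.4 0 0 0 0 0;255 -0.5 0 0 0 0 0;255 -0.6 0 0 0 0 0;255 -0.66 0 0 0 0 0;255 -0.7 0 0 0 0 0;255 -0.72 0 0 0 0 0;255 -0.72 0 0 0 0 0")

```text
time: 23.68
tcp_pos: [535.9, -112.2, 53.0]
tool_rot: [-0.0, -0.094, 0.996, -0.0]
contact_force: [-4.4, -1.2, 0.2]
opening: 0.243
gripper_force: 59.8
```

```bash
python3 - <<'E'
from h import *
st(); s=observe()
print("tcp rel pivot c",tomov(s["tcp_pos"],(658.1,-89.5)))
p=get_image("wrist"); w=cloud(p); T=rot(s["tool_rot"])
q=(w-s["tcp_pos"])@T; k=q[(q[...,0]>25)&(q[...,0]<90)&(abs(q[...,1])<40)&(q[...,2]<-12)&(q[...,2]>-40)]
print("handle in tool",np.round(k.min(0),1),np.round(k.max(0),1))
E
```

```text
t 23.68 tcp [ 535.9 -112.2   53. ] yaw -169.2 j [-0.36  0.42 -0.33  0.83 -0.   -0.54] op 0.243 F [-4.4 -1.2  0.2] gf 59.8
tcp rel pivot c [-124.32896186    0.54246151]
handle in tool [ 25.  -11.6 -24.2] [ 67.1  10.6 -12.4]
```

Emit:
arm_command(increments="255 -0.04 0 0 0 0 0;255 -0.08 0 0 0 0 0;255 -0.08 0 0 0 0 0")

```text
time: 24.1
tcp_pos: [536.0, -111.9, 52.6]
tool_rot: [-0.003, -0.094, 0.996, -0.0]
contact_force: [-17.4, -5.7, 7.2]
opening: 0.245
gripper_force: 60.7
```

```bash
python3 - <<'E'
from h import *
st(); s=observe()
print("tcp rel pivot c",tomov(s["tcp_pos"],(658.1,-89.5)))
p=get_image("scene"); save(p,"s3.png",(200,200,330,310),6)
E
```

```text
t 24.1 tcp [ 536.  -111.9   52.6] yaw -169.3 j [-0.35  0.42 -0.32  0.83 -0.   -0.54] op 0.245 F [-17.4  -5.7   7.2] gf 60.7
tcp rel pivot c [-124.12494475    0.81472227]
```

Emit:
arm_command(increments="255 0.3 0 0 0 0 0;255 0.8 0 0 0 0 0;255 1.5 0 -0.1 0 0 0;255 2.2 0 -0.3 0 0 0;255 2.2 1 -0.3 0 0 0;255 2.2 2 -0.3 0 0 0;255 2.2 2.66 -0.3 0 0 0;255 2.2 2.66 -0.2 0 0 0;255 2.2 2.66 -0.02 0 0 0;255 2.2 2.66 -0.02 0 0 0")

```text
time: 25.4
tcp_pos: [458.7, -46.3, 53.3]
tool_rot: [-0.0, -0.094, 0.996, 0.0]
contact_force: [0.9, 0.4, -1.6]
opening: 0.243
gripper_force: 59.6
```

```bash
python3 - <<'E'
from h import *
st(); s=observe()
print("tcp rel pivot b",tomov(s["tcp_pos"],(643.2,-11.1)))
p=get_image("wrist"); w=cloud(p); T=rot(s["tool_rot"])
q=(w-s["tcp_pos"])@T; k=q[(q[...,0]>25)&(q[...,0]<90)&(abs(q[...,1])<40)&(q[...,2]<-12)&(q[...,2]>-40)]
print("handle in tool",np.round(k.min(0),1),np.round(k.max(0),1))
p=get_image("scene"); save(p,"s4.png",(200,200,330,310),6); t=get_image("top"); placed(t,(643.2,-11.1)); placed(t,(658.1,-89.5))
E
```

```text
t 25.4 tcp [458.7 -46.3  53.3] yaw -169.3 j [-0.28  0.29 -0.54  0.74 -0.   -0.47] op 0.243 F [ 0.9  0.4 -1.6] gf 59.6
tcp rel pivot b [-1.87786393e+02 -1.42688651e-01]
handle in tool [ 25.  -11.6 -24.5] [ 67.1  10.6 -12.3]
clip 68 [-53.5 -31.4] [19.3 29.7] [-17.1  -0.2  72.5  61.6   2.3] tab None
clip 132 [-82.7 -29.9] [18.3 31.7] [-32.9   0.6 103.2  62.6   2. ] tab [-31.    1.2  10.   12.4   7.8]
```

View pics/s4.png

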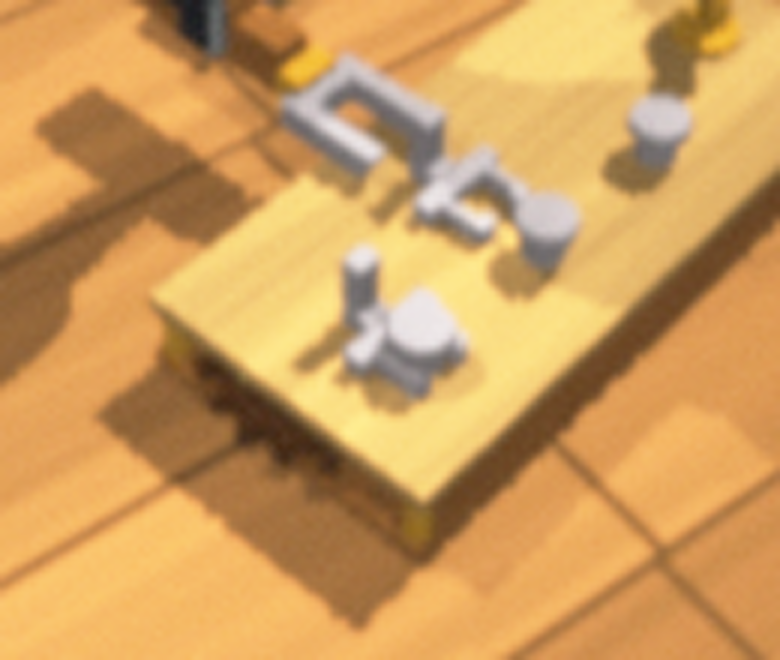

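Emit:
arm_command(increments="255 -0.25 0 0 0 0 0;255 -0.5 0 0 0 0 0;255 -0.75 0 0 0 0 0;255 -0.95 0 0 0 0 0;255 -1.05 0 0 0 0 0;255 -1.15 0 0 0 0 0;255 -1.25 0 0 0 0 0;255 -1.35 0 0 0 0 0;255 -1.4 0 0 0 0 0;255 -1.4 0 0 0 0 0")

```text
time: 26.8
tcp_pos: [500.3, -37.8, 53.7]
tool_rot: [0.0, -0.094, 0.996, -0.0]
contact_force: [0.1, -0.2, -1.2]
opening: 0.24
gripper_force: 59.6
```

Emit:
arm_command(increments="255 -0.1 0 0 0 0 0;255 -0.2 0 0 0 0 0;255 -0.3 0 0 0 0 0;255 -0.4 0 0 0 0 0;255 -0.5 0 0 0 0 0;255 -0.6 0 0 0 0 0;255 -0.66 0 0 0 0 0;255 -0.7 0 0 0 0 0;255 -0.72 0 0 0 0 0;255 -0.72 0 0 0 0 0")

```text
time: 28.05
tcp_pos: [520.9, -33.8, 53.6]
tool_rot: [-0.0, -0.094, 0.996, -0.0]
contact_force: [-4.7, -1.9, 1.0]
opening: 0.248
gripper_force: 59.8
```

```bash
python3 - <<'E'
from h import *
st(); s=observe()
print("tcp rel pivot b",tomov(s["tcp_pos"],(643.2,-11.1)))
p=get_image("wrist"); w=cloud(p); T=rot(s["tool_rot"])
q=(w-s["tcp_pos"])@T; k=q[(q[...,0]>25)&(q[...,0]<90)&(abs(q[...,1])<40)&(q[...,2]<-12)&(q[...,2]>-40)]
print("handle in tool",np.round(k.min(0),1),np.round(k.max(0),1))
E
```

```text
t 28.05 tcp [520.9 -33.8  53.6] yaw -169.2 j [-0.22  0.38 -0.39  0.8  -0.   -0.41] op 0.248 F [-4.7 -1.9  1. ] gf 59.8
tcp rel pivot b [-124.36730293    0.54134879]
handle in tool [ 25.  -11.6 -24.2] [ 67.1  10.5 -12. ]
```

Emit:
arm_command(increments="255 -0.04 0 0 0 0 0;255 -0.06 0 0 0 0 0;255 -0.06 0 0 0 0 0")

```text
time: 28.48
tcp_pos: [521.0, -33.6, 53.3]
tool_rot: [-0.002, -0.094, 0.996, -0.0]
contact_force: [-14.2, -4.4, 5.1]
opening: 0.245
gripper_force: 60.4
```

Emit:
arm_command(increments="255 0.3 0 0 0 0 0;255 0.8 0 0 0 0 0;255 1.5 0 0 0 0 0;255 2.3 0 -0.3 0 0 0;255 2.3 0 -2 0 0 0;255 2.3 0 -4 0 0 0;255 2.3 0 -4 0 0 0")

```text
time: 29.35
tcp_pos: [456.8, -47.0, 177.4]
tool_rot: [0.003, -0.094, 0.996, -0.001]
contact_force: [0.6, 0.2, -2.1]
opening: 0.248
gripper_force: 59.7
```

```bash
python3 - <<'E'
from h import *
st()
p=get_image("scene"); save(p,"s5.png",(200,180,350,310),5)
t=get_image("top"); w=cloud(t)
for h in((658.1,-89.5),(643.2,-11.1)): placed(t,h)
p=get_image("wrist"); w=cloud(p); s=observe(); T=rot(s["tool_rot"])
q=(w-s["tcp_pos"])@T; k=q[(q[...,0]>25)&(q[...,0]<90)&(abs(q[...,1])<40)&(q[...,2]<-12)&(q[...,2]>-40)]
print("handle in tool",np.round(k.min(0),1),np.round(k.max(0),1))
go(468.9,314.2,170,180.9)
E
```

```text
t 29.35 tcp [456.8 -47.  177.4] yaw -169.2 j [-0.28  0.17 -0.32  1.07  0.   -0.47] op 0.248 F [ 0.6  0.2 -2.1] gf 59.7
clip 98 [-55.2 -31. ] [19.7 26.7] [-19.8  -2.4  79.3  58.1   0.2] tab [-31.    1.1  11.4  12.7   6.6]
clip 58 [-25.5 -31.1] [19.1 29.8] [-0.8 -2.2 43.  61.5  7.7] tab None
handle in tool [ 25.  -11.8 -25. ] [ 66.7  10.3 -12.3]
go [-2.71 11.72  0.1 ] [ 0.   -0.01  1.65] rows 6.0
```

View pics/s5.png

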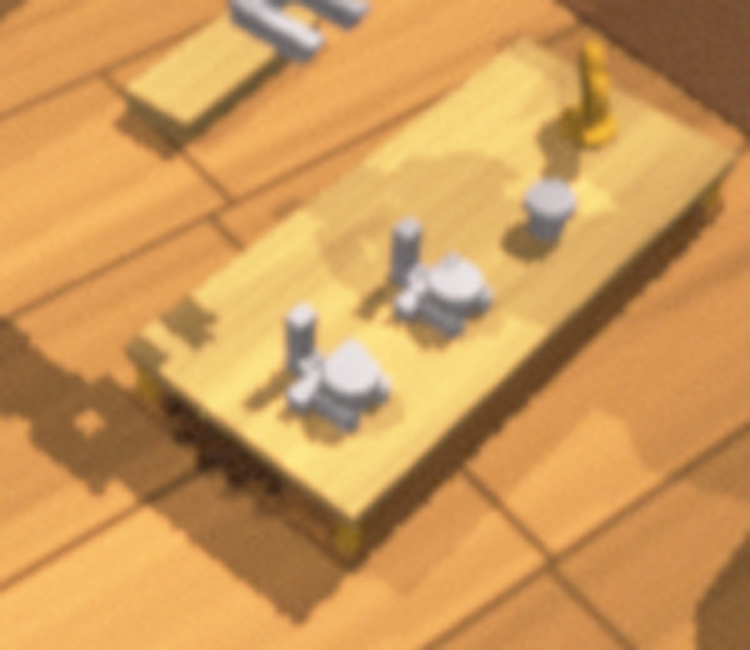

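Emit:
arm_command(increments="255 -2.71 11.72 0 0 0 1.65;255 -2.71 11.72 0 0 0 1.65;255 -2.71 11.72 0 0 0 1.65;255 -2.71 11.72 0 0 0 1.65;255 -2.71 11.72 0 0 0 1.65;255 -2.71 11.72 0 0 0 1.65;255 -2.71 11.72 0 0 0 1.65;255 -2.71 11.72 3 0 0 1.65;255 -2.71 11.72 4 0 0 1.65;255 -2.71 11.72 4 0 0 1.65")

```text
time: 30.75
tcp_pos: [466.3, 312.0, 50.0]
tool_rot: [-0.004, -0.007, 1.0, -0.002]
contact_force: [-0.4, -0.6, -0.3]
opening: 0.246
gripper_force: 59.6
```

```bash
python3 - <<'E'
from h import *
st(); go(468.9,314.2,11.2,180.9)
E
```

```text
t 30.75 tcp [466.3 312.   50. ] yaw -179.2 j [ 0.44  0.44 -0.29  0.85 -0.    0.43] op 0.246 F [-0.4 -0.6 -0.3] gf 59.6
go [-0.1   0.08  1.29] [-0.04 -0.08 -0.01] rows 1.0
```

Emit:
arm_command(increments="255 0 0 0 0 0 0;255 0 0 0.4 0 0 0;255 0 0 0.8 0 0 0;255 0 0 1 0 0 0;255 0 0 1 0 0 0;255 0 0 1 0 0 0")

```text
time: 31.5
tcp_pos: [469.6, 314.3, 23.9]
tool_rot: [0.0, -0.008, 1.0, 0.0]
contact_force: [0.1, -0.3, -1.8]
opening: 0.244
gripper_force: 59.7
```

```bash
python3 - <<'E'
from h import *
st(); go(468.9,314.2,11,180.9)
E
```

```text
t 31.5 tcp [469.6 314.3  23.9] yaw -179.1 j [ 0.45  0.47 -0.32  0.77  0.    0.43] op 0.244 F [ 0.1 -0.3 -1.8] gf 59.7
go [ 0.02 -0.    0.43] [ 0.  0. -0.] rows 1.0
```

Emit:
arm_command(increments="255 0 0 0.2 0 0 0;255 0 0 0.35 0 0 0;255 0 0 0.42 0 0 0;255 0 0 0.42 0 0 0;255 0 0 0.42 0 0 0;0 0 0 0.42 0 0 0;0 0 0 0.42 0 0 0;0 0 0 0.42 0 0 0;0 0 0 0.42 0 0 0;0 0 0 0.42 0 0 0")

```text
time: 32.75
tcp_pos: [469.5, 314.2, 11.1]
tool_rot: [0.0, -0.008, 1.0, 0.0]
contact_force: [0.3, 0.1, 0.7]
opening: 0.998
gripper_force: 0.0
```

Emit:
arm_command(increments="0 0 0 -1 0 0 0;0 0 0 -3 0 0 0;0 0 0 -5 0 0 0;0 0 0 -7 0 0 0;0 0 0 -7 0 0 0;0 0 0 -7 0 0 0")

```text
time: 33.5
tcp_pos: [469.3, 314.1, 220.7]
tool_rot: [-0.0, -0.008, 1.0, -0.0]
contact_force: [0.0, 0.5, -0.6]
opening: 1.002
gripper_force: 0.0
```

```bash
cat >> h.py <<'E'
def fork(p):
    w=cloud(p); m=(w[...,0]>360)&(w[...,0]<640)&(w[...,1]>240)&(w[...,1]<390)
    for lo,hi in((27,45),(7,26)):
        k=w[m&(w[...,2]>lo)&(w[...,2]<hi)]; print("fork",len(k),np.median(k[:,2]),cv2.minAreaRect(k[:,:2].astype(np.float32)))
def key(p):
    w=cloud(p); m=(abs(w[...,0]-586)<40)&(abs(w[...,1]-137)<40)&(w[...,2]>84)&(w[...,2]<100)
    k=w[m]; r=cv2.minAreaRect(k[:,:2].astype(np.float32)); b=cv2.boxPoints(r); e=[b[1]-b[0],b[2]-b[1]]; d=max(e,key=np.linalg.norm)
    print("key",len(k),np.round(k[:,2].max(),1),"c",np.round(r[0],1),np.round(r[1],1),"wing yaw",round(np.degrees(np.arctan2(d[1],d[0]))%180,1),"->q mod 180 deg",round((10.77-np.degrees(np.arctan2(d[1],d[0])))%180,1))
E
python3 - <<'E'
from h import *
st(); p=get_image("wrist"); save(p,"w10.png"); fork(p); t=get_image("top"); key(t); key(p)
E
```

```text
t 33.5 tcp [469.3 314.1 220.7] yaw -179.1 j [ 0.45  0.34  0.03  1.26 -0.    0.43] op 1.002 F [ 0.   0.5 -0.6] gf 0.0
fork 1734 32.30879334323458 ((456.53118896484375, 313.555908203125), (107.86973571777344, 21.812936782836914), 1.256705403327942)
fork 949 17.727604460532973 ((490.5372314453125, 313.2408142089844), (176.3248748779297, 43.83017349243164), 1.341535210609436)
key 65 97.3 c [585.7 142. ] [11. 50.] wing yaw 142.8 ->q mod 180 deg 48.0
key 335 92.3 c [581.4 141.3] [10.1 47.6] wing yaw 142.1 ->q mod 180 deg 48.6
```

```bash
python3 - <<'E'
from h import *
go(583.5,141,180,180.9); go(583.5,141,180,322.8)
E
```

```text
go [-3.73 -5.82  1.32] [-0.01 -0.02 -0.  ] rows 4.0
go [-3.73 -5.82  1.32] [ 2.000e-02 -2.000e-02 -2.365e+01] rows 14.0
```

Emit:
arm_command(increments="0 -3.73 -5.8 1 0 0 -14;0 -3.73 -5.8 1 0 0 -14;0 -3.73 -5.8 1 0 0 -14;0 -3.73 -5.8 1 0 0 -14;0 -3.73 -5.8 1 0 0 -14;0 -3.73 -5.8 1 0 0 -14;0 -3.73 -5.8 1 0 0 -14;0 -3.73 -5.8 1 0 0 -14;0 -3.73 -5.8 1 0 0 -14")

```text
time: 34.72
tcp_pos: [583.6, 141.9, 189.9]
tool_rot: [-0.001, -0.674, 0.738, 0.001]
contact_force: [0.1, 0.4, -0.4]
opening: 0.999
gripper_force: 0.0
```

Emit:
arm_command(increments="0 0 0 0 0 0 -9.65;0 0 0 0 0 0 -9.65;0 0 0 0 0 0 -9.65;0 0 0 0 0 0 -9.65;0 0 0 0 0 0 -9.65;0 0 0 0 0 0 -9.65;0 0 0 0 0 0 -9.65;0 0 0 0 0 0 -9.65")

```text
time: 35.72
tcp_pos: [583.9, 142.0, 190.8]
tool_rot: [0.0, 0.947, -0.321, -0.0]
contact_force: [-0.3, -0.8, 0.2]
opening: 0.999
gripper_force: 0.0
```

```bash
python3 - <<'E'
from h import *
st(); p=get_image("wrist"); save(p,"w11.png"); key(p)
print([(np.round(r["position"],1),r["conf"]) for r in tip_of(p,"key_grip")[:2]])
go(583.5,141,62,322.8)
E
```

```text
t 35.73 tcp [583.9 142.  190.8] yaw -37.4 j [ 0.1   0.41  0.06  1.22  0.   -2.39] op 0.999 F [-0.3 -0.8  0.2] gf 0.0
key 552 92.9 c [584.4 139.6] [ 9.2 49.7] wing yaw 142.4 ->q mod 180 deg 48.3
[(array([584.6, 138.1,  79.6]), 0.62)]
go [0.01 0.03 4.3 ] [ 0.    0.   -0.02] rows 3.0
```

View pics/w11.png

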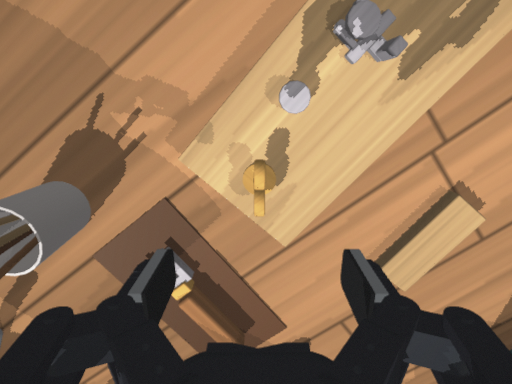

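Emit:
arm_command(increments="0 0.04 0.05 2 0 0 0;0 0.04 0.05 3.5 0 0 0;0 0.04 0.05 4.25 0 0 0;0 0.04 0.05 4.28 0 0 0;0 0.04 0.05 4.28 0 0 0;255 0.04 0.05 4.28 0 0 0;255 0.04 0.05 4.28 0 0 0;255 0.04 0.05 4.28 0 0 0;255 0.04 0.05 4.28 0 0 0;255 0.04 0.05 4.28 0 0 0")

```text
time: 37.08
tcp_pos: [584.2, 140.2, 62.9]
tool_rot: [-0.0, 0.948, -0.319, 0.0]
contact_force: [-0.0, 1.3, 2.9]
opening: 0.103
gripper_force: 59.5
```

Emit:
arm_command(increments="255 0 0 0 0 0 1;255 0 0 0 0 0 2;255 0 0 0 0 0 3;255 0 0 0 0 0 4;255 0 0 0 0 0 5")

```text
time: 37.7
tcp_pos: [584.0, 140.0, 62.9]
tool_rot: [0.0, 0.832, -0.555, 0.0]
contact_force: [-1.3, -0.4, 4.8]
opening: 0.107
gripper_force: 59.7
```

```bash
python3 - <<'E'
from h import *
st(); print(observe()["ft_torque"]); p=get_image("wrist"); save(p,"w12.png"); key(get_image("top"))
E
```

```text
t 37.7 tcp [584.  140.   62.9] yaw -67.4 j [ 0.1   0.49 -0.17  0.91 -0.   -1.87] op 0.107 F [-1.3 -0.4  4.8] gf 59.7
[-0.07340277  0.3914313   0.13114593]Traceback (most recent call last):
  File "<stdin>", line 2, in <module>
  File "h.py", line 62, in key
    print("key",len(k),np.round(k[:,2].max(),1),"c",np.round(r[0],1),np.round(r[1],1),"wing yaw",round(np.degrees(np.arctan2(d[1],d[0]))%180,1),"->q mod 180 deg",round((10.77-np.degrees(np.arctan2(d[1],d[0])))%180,1))
                                ~~~~~~~~~~^^
    return umr_maximum(a, axis, None, out, keepdims, initial, where)
ValueError: zero-size array to reduction operation maximum which has no identity
```

Emit:
arm_command(increments="255 0 0 0 0 0 1.5;255 0 0 0 0 0 3;255 0 0 0 0 0 4.5;255 0 0 0 0 0 6;255 0 0 0 0 0 7.5;255 0 0 0 0 0 9;255 0 0 0 0 0 10.5;255 0 0 0 0 0 12;255 0 0 0 0 0 13.5;255 0 0 0 0 0 15")

```text
time: 39.05
tcp_pos: [583.4, 140.3, 62.8]
tool_rot: [-0.0, -0.197, 0.98, 0.0]
contact_force: [-6.1, 2.1, 8.0]
opening: 0.107
gripper_force: 60.3
```

Emit:
arm_command(increments="255 0 0 0 0 0 1.5;255 0 0 0 0 0 3;255 0 0 0 0 0 4.5;255 0 0 0 0 0 5;255 0 0 0 0 0 5;0 0 0 0 0 0 5;0 0 0 0 0 0 5;0 0 0 0 0 0 5;0 0 0 -2.5 0 0 5;0 0 0 -2.5 0 0 5")

```text
time: 40.3
tcp_pos: [585.7, 140.2, 141.2]
tool_rot: [0.003, 0.063, 0.998, 0.0]
contact_force: [-0.2, -0.4, 0.1]
opening: 0.999
gripper_force: 0.0
```

```bash
python3 - <<'E'
from h import *
st(); p=get_image("wrist"); key(p); save(p,"w13.png"); 
E
```

```text
t 40.3 tcp [585.7 140.2 141.2] yaw 172.8 j [ 0.1   0.43 -0.04  1.1  -0.    0.23] op 0.999 F [-0.2 -0.4  0.1] gf 0.0
key 828 92.6 c [582.6 139.9] [ 9.8 49.1] wing yaw 173.1 ->q mod 180 deg 17.7
```

Emit:
arm_command(increments="0 0 0 0 0 0 0;0 0 0 1.5 0 0 0;0 0 0 2.5 0 0 0;0 0 0 2.5 0 0 0;255 0 0 2.5 0 0 0;255 0 0 2.5 0 0 0;255 0 0 2.5 0 0 0;255 0 0 2.5 0 0 0;255 0 0 2.5 0 0 0")

```text
time: 41.48
tcp_pos: [584.3, 140.4, 63.2]
tool_rot: [0.0, 0.063, 0.998, 0.0]
contact_force: [-2.3, 2.9, 5.3]
opening: 0.105
gripper_force: 59.4
```

Emit:
arm_command(increments="255 0 0 0 0 0 1.5;255 0 0 0 0 0 3;255 0 0 0 0 0 4.5;255 0 0 0 0 0 6;255 0 0 0 0 0 7.5;255 0 0 0 0 0 9;255 0 0 0 0 0 10.5;255 0 0 0 0 0 12;255 0 0 0 0 0 13.5;255 0 0 0 0 0 15")

```text
time: 42.72
tcp_pos: [583.8, 140.0, 63.1]
tool_rot: [0.0, 0.752, 0.659, -0.0]
contact_force: [-3.9, 0.2, 8.3]
opening: 0.103
gripper_force: 60.0
```

Emit:
arm_command(increments="255 0 0 0 0 0 1.5;255 0 0 0 0 0 3;255 0 0 0 0 0 4;255 0 0 0 0 0 4.8;255 0 0 0 0 0 5.2;255 0 0 0 0 0 5.2")

```text
time: 43.48
tcp_pos: [583.5, 140.1, 63.1]
tool_rot: [-0.0, 0.9, 0.435, -0.0]
contact_force: [-5.7, 0.6, 9.4]
opening: 0.104
gripper_force: 60.1
```

```bash
python3 - <<'E'
from h import *
st(); print(observe()["ft_torque"])
E
```

```text
t 43.48 tcp [583.5 140.1  63.1] yaw 51.6 j [ 0.1   0.49 -0.17  0.91  0.    2.34] op 0.104 F [-5.7  0.6  9.4] gf 60.1
[0.15340942 1.20675076 0.02763928]
```

Emit:
arm_command(increments="255 0 0 0 0 0 0.2;255 0 0 0 0 0 0.4;255 0 0 0 0 0 0.6;255 0 0 0 0 0 0.8;255 0 0 0 0 0 0.8")

```text
time: 44.1
tcp_pos: [583.5, 140.1, 63.2]
tool_rot: [-0.0, 0.918, 0.398, -0.0]
contact_force: [-5.2, -0.6, 10.7]
opening: 0.104
gripper_force: 77.7
```

```bash
python3 - <<'E'
from h import *
st(); print(observe()["ft_torque"])
E
```

```text
t 44.1 tcp [583.5 140.1  63.2] yaw 46.9 j [ 0.1   0.49 -0.17  0.91 -0.    2.42] op 0.104 F [-5.2 -0.6 10.7] gf 77.7
[0.03776904 1.18268235 1.4264469 ]
```

Emit:
arm_command(increments="255 0 0 0 0 0 -0.2;0 0 0 0 0 0 -0.2;0 0 0 0 0 0 -0.2;0 0 0 0 0 0 -0.2;0 0 0 0 0 0 -0.2;0 0 0 -2 0 0 -0.2;0 0 0 -4 0 0 -0.2;0 0 0 -5 0 0 -0.2;0 0 0 -5 0 0 -0.2")

```text
time: 45.22
tcp_pos: [585.1, 140.2, 214.9]
tool_rot: [0.001, 0.914, 0.407, 0.002]
contact_force: [0.2, 0.2, -1.4]
opening: 1.001
gripper_force: 0.0
```

```bash
python3 - <<'E'
from h import *
st(); p=get_image("wrist"); save(p,"w14.png",s=1.2); key(p)
p=get_image("scene"); save(p,"s6.png",s=1.5); t=get_image("top"); fork(t)
for f in("jar","bird"): print([(np.round(r["position"],1),r["conf"]) for r in tip_of(p,f)[:1]])
go(540,140,300)
E
```

```text
t 45.23 tcp [585.1 140.2 214.9] yaw 48.0 j [ 0.1   0.4   0.11  1.28 -0.    2.4 ] op 1.001 F [ 0.2  0.2 -1.4] gf 0.0
key 477 92.8 c [584.  141.2] [49.2  9.9] wing yaw 49.8 ->q mod 180 deg 141.0
fork 0 nan ((0.0, 0.0), (0.0, 0.0), 0.0)
fork 110 8.303025584197485 ((500.69525146484375, 369.2191162109375), (39.35844802856445, 270.4362487792969), 89.29365539550781)
[(array([ 6.940e+02,  3.662e+02, -1.000e-01]), 0.57)]
[(array([ 698.6, -372.6,    1.2]), 0.66)]
go [-0.98 -1.08 -2.95] [-0.01  0.01 -0.  ] rows 2.0
  return _methods._mean(a, axis=axis, dtype=dtype,
  ret = ret.dtype.type(ret / rcount)
```

View pics/s6.png

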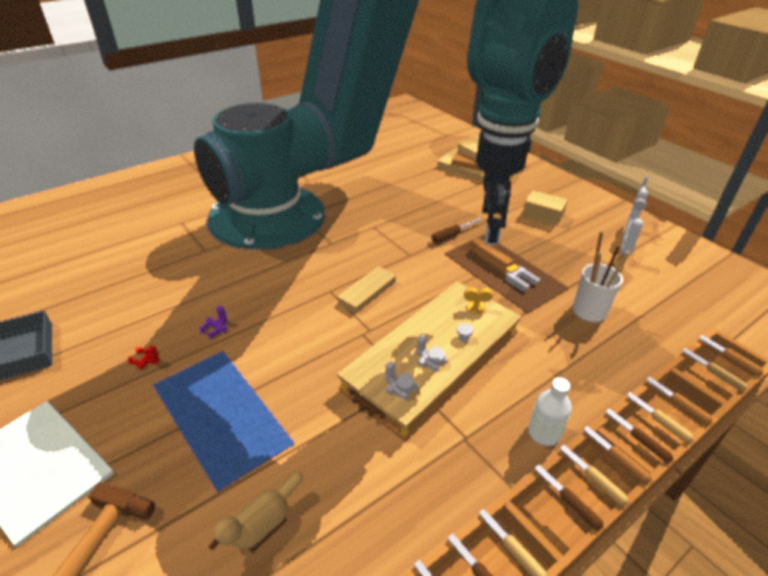

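The final scene view shows both clips on pivots at (433,355) and (402,385), the key at about 321° (5.60 rad, the stop), and the fork flat on its pad at (505,265). The jar and bird have not moved.

```bash
python3 -c "
from station import hand_in; print(hand_in())"
```

```text
the job is handed in; nothing more can be done
None
```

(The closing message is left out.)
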